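Unstack the meal tubs onto their diet trays

ROBOT

A 7-joint arm with a two-finger parallel gripper is mounted at the origin on the work surface. World frame = base frame: x ahead of the robot, y to its left, z up, the work surface at z = 0. Lengths are in m, angles in rad, forces in N, time in s.
With the tool pointing down it reaches from about 0.425 to 0.925 m from the base axis. Payload 6.8 kg.
Tool frame: the origin (TCP) lies between the finger pads; the fingertips stand 11 mm ahead of it and the grasp point (between the pads) lies 8 mm behind it; z points along the fingers, y is the line along which they close (so a half turn about z gives the same grasp; the last joint's range is limited). The gripper opens to 85 mm and grips with 20 to 120 N. Pads are 22 mm wide; open, the fingers measure 114 mm over their backs; the gripper's body (76 mm by 85 mm) begins 54 mm behind the grasp point. The pads swing forward as they close: fully open they stand 13 mm farther back than shut.
Start: joints at [1.114, 0.477, 0.022, 1.555, -0.011, 1.109, -0.083], TCP at [0.231, -0.634, 0.242] pointing down, gripper open.
Joint ranges: [-2.96, 2.96], [-0.34, 2.1], [-1.41, 1.46], [0.24, 2.44], [-1.37, 4.51], [0.17, 1.92], [-2.96, 2.96]. Speed limits (rad/s): [2.39, 2.39, 3.14, 3.14, 3.14, 3.14, 3.14].

INTERFACE

Orientations are given as a rotation vector (axis times angle).
In Python, from bench import r gives the robot as it stands.
- The arm moves only by the tool send_rows, never from a script. Its argument "deltas" is a list of rows, each an object of numbers: "dx", "dy", "dz": the shift along the world's x, y, z in mm; "rx", "ry", "rz": the turn, a rotation vector about the world's x, y, z in degrees. A call has 1 to 5 rows; each row is the pose to reach, as a shift and turn from the pose commanded when the call began; what a row does not reach only later rows make up. A row lasts 1/12 s, in which the tool goes at most 41.7 mm and 7.16 degrees, less where a joint would pass 70% of its speed; a pose out of reach is approached as far as the arm can. A call with a gripper value outside its range is refused whole. "jaw" is the finger opening in mm, from 0 to 85.4, set as the call begins (left out, the last holds). The fingers move at their own pace and stop on an object; "newtons" is the grip in N (left out, the last holds). Time passes only in rows, so rows that repeat a pose let the fingers close. It gives the time, the measured TCP pose, the force, the opening and the grip force at its end, in the units of the state.
- r.get_obs(): the state, without advancing time (a new reading comes with each control period).
- r.grab_frame(name): name is "scene" or "top" or "wrist"; returns a dict with "frame" (400x640x3 uint8, blue, green, red), "z_map" (400x640 float32, m along the optical axis (not along the pixel's ray), 0 where there is no reading), "vertical_fov" (degrees; the focal length in pixels is half the picture's height over the tangent of half this angle, whatever the lens; pixels are square), "cx", "cy" (the principal point, pixels), "xyz" and "orientation" of the camera in the world. Camera axes: x right, y down, z forward; pixel columns grow to the right and rows downward; lengths in m; the calibration is good to about 2 mm. The wrist camera is an equidistant fisheye: a pixel r from the principal point sees the ray r / f radians off the axis. A picture is of the moment at which its call begins.
- r.hand_in(): hands the job in; it is judged then, once.
The state is a dict: "clock": time; "joints": joint angles; "qvel": joint speeds; "tau": joint torques, N m; "tcp_pos": TCP position; "orientation": TCP orientation; "contact_force": force on the tool from outside, world axes, zero at the start; "moment": the same for the moment, N m; "grip_width": finger opening in m; "gripper_force": force on a finger pad.
Only numpy, scipy, OpenCV 4.12 (cv2) and the standard library are available. Lean on these libraries where they do the work, as an engineer would, in place of code of your own. Each camera call takes 0.05 s, during which the arm holds its last target. There are 200 camera calls.

TASK

Take the two stacks of meal tubs apart and set each tub in the tray of the same colour as its lid, lengthwise in the tray and lying flat on its floor inside the rim. Keep the tubs upright all the time, for there is food in them, and leave the sauce bottle and the mug where they stand.

Things in the scene. Friction and masses are not known exactly. Their poses are not given: they have to be found in the camera images.
- tub_red_center (a point): Closed meal tub, white with a red lid, loose, about 0.22 kg, 110 long x 56 wide x 45 high (lid: the top 10 mm; flat sides, small red snap tabs at both ends). This point is its centre, half-way up; x along its length, y across its width, z up. It starts at the bottom of a stack of two.
- tub_blue_center (a point): Closed meal tub, white with a blue lid, loose, about 0.22 kg, 110 long x 56 wide x 45 high (lid: the top 10 mm; flat sides, small blue snap tabs at both ends). This point is its centre, half-way up; x along its length, y across its width, z up. It starts at the bottom of a stack of two.
- tub_green_center (a point): Closed meal tub, white with a green lid, loose, about 0.22 kg, 110 long x 56 wide x 45 high (lid: the top 10 mm; flat sides, small green snap tabs at both ends). This point is its centre, half-way up; x along its length, y across its width, z up. It starts crosswise on top of one of the two bottom tubs (red or blue).
- tub_yellow_center (a point): Closed meal tub, white with a yellow lid, loose, about 0.22 kg, 110 long x 56 wide x 45 high (lid: the top 10 mm; flat sides, small yellow snap tabs at both ends). This point is its centre, half-way up; x along its length, y across its width, z up. It starts crosswise on top of one of the two bottom tubs (red or blue).
- tray_red: Shallow red tray fixed to the table; outside 90 (x) x 144 (y), inside 80 x 134, its long side along y; floor 4 thick, rim 10 high over the table and 5 thick. Origin: centre of its underside, on the table; z up.
- tray_blue: Shallow blue tray fixed to the table; outside 90 (x) x 144 (y), inside 80 x 134, its long side along y; floor 4 thick, rim 10 high over the table and 5 thick. Origin: centre of its underside, on the table; z up.
- tray_green: Shallow green tray fixed to the table; outside 90 (x) x 144 (y), inside 80 x 134, its long side along y; floor 4 thick, rim 10 high over the table and 5 thick. Origin: centre of its underside, on the table; z up.
- tray_yellow: Shallow yellow tray fixed to the table; outside 90 (x) x 144 (y), inside 80 x 134, its long side along y; floor 4 thick, rim 10 high over the table and 5 thick. Origin: centre of its underside, on the table; z up.
- sauce_center (a point): Orange sauce bottle, loose, upright bystander, 54 across, 150 high; this point is its centre, half-way up.
- mug_center (a point): White mug, loose, upright bystander, 76 across, 85 high, with a handle; this point is its centre, half-way up.

How it is judged:
By the outcome, as a careful person would: the job done as asked, in the order asked, and still so for the second after the job is handed in, with the robot touching nothing.
It also fails if it takes over 115 s, if anything falls off the work surface, if the arm or the gripper's body presses on something with over 40 N, if the wrist force passes 120 N, or if a joint passes its speed limit or range.

## Working session

There is one attempt and no reset: what is moved stays moved. The work goes in short steps, Python scripts to look and compute and a tool call to move; the robot and the scene stay as the last step left them, time stands still between calls to the robot, and variables do not carry over. Pictures are saved under pics/ and viewed, at most 14 in all, crops included, and the job is handed in when it is done.

Besides the shell and the picture viewer there is one more tool, called after "Request:" by a JSON object that holds its "fn" and its "kwargs". send_rows: Moves the arm, as the interface text tells. Its arguments: {"type":"object","properties":{"deltas":{"type":"array","items":{"type":"object","properties":{"dx":{"type":"number"},"dy":{"type":"number"},"dz":{"type":"number"},"rx":{"type":"number"},"ry":{"type":"number"},"rz":{"type":"number"}}}},"jaw":{"type":"number"},"newtons":{"type":"number"}},"required":["deltas"]}

```bash
ls; mkdir -p pics
cat > h.py <<'E'
import numpy as np, cv2
from scipy.spatial.transform import Rotation as R
from bench import r
def f(d): return 200/np.tan(np.radians(d["vertical_fov"])/2)
def pts(d):
    z=d["z_map"];F=f(d);v,u=np.mgrid[0:400,0:640]
    p=np.stack([(u-d["cx"])/F*z,(v-d["cy"])/F*z,z],-1)
    return p@R.from_rotvec(d["orientation"]).as_matrix().T+np.array(d["xyz"])
E
python3 - <<'E'
from h import *
a=r.grab_frame("top");b=r.grab_frame("scene")
for n,d in(("top",a),("scene",b)):
    cv2.imwrite(f"pics/{n}0.png",d["frame"]);print(n,d["vertical_fov"],d["cx"],d["cy"],d["xyz"],d["orientation"],(d["z_map"]>0).mean())
np.save("top0.npy",a,allow_pickle=True)
o=r.get_obs();print(o)
E
```

```text
pics
top 52.95336034313724 322.99190700536667 204.64766916003265 [ 0.36100516 -0.01284547  1.35165982] [-2.17055576  2.11166    -0.12393513] 0.9960078125
scene 44.59671323918835 328.46089757750394 196.99101203269143 [1.73996666 0.01489615 1.10426496] [-1.70485558 -1.7263821   0.79599887] 0.991328125
{'clock': 0.1, 'joints': array([ 1.11393028,  0.47773331,  0.02235403,  1.55632586, -0.01148032,
        1.1093011 , -0.08308967]), 'qvel': array([ 0.00118421, -0.0009797 , -0.00161355, -0.00257337,  0.00017835,
        0.00106538, -0.00226836]), 'tau': array([ 5.08625235e-03, -5.97763038e+01,  1.61337912e+00, -2.81956208e+01,
        1.27326068e-02,  4.92642474e-03, -1.16944551e-05]), 'tcp_pos': array([ 0.23048147, -0.63389587,  0.24142379]), 'orientation': array([-3.09237887e+00, -5.44838590e-01,  6.64609737e-04]), 'contact_force': array([ 0.20992801,  0.67292365, -0.30010211]), 'moment': array([-0.01405212, -0.04339488,  0.04209683]), 'gripper_force': 0.0, 'grip_width': 0.08501843225350722}
```

View pics/top0.png

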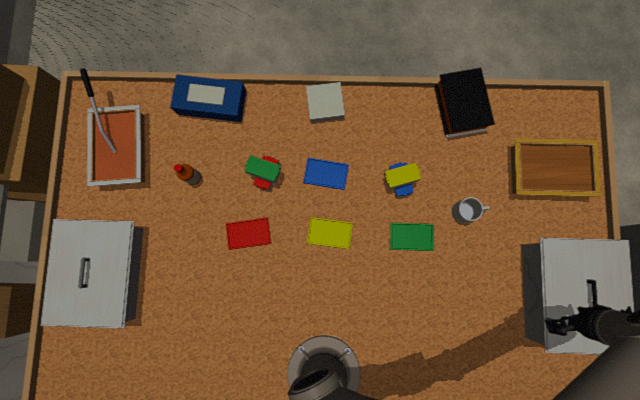

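View pics/scene0.png

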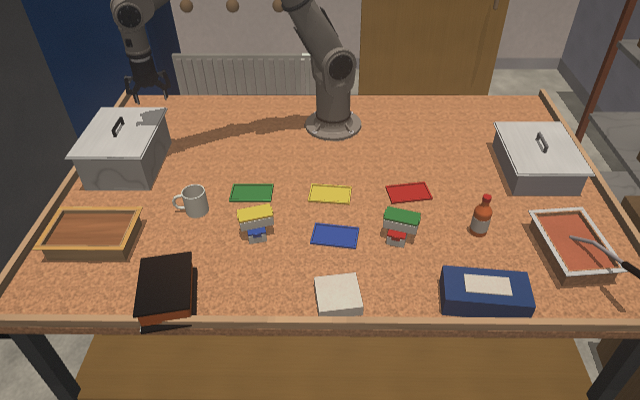

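The top view shows green on red at (263,170) and yellow on blue at (402,178). The trays are red (248,234), yellow (330,233), green (412,237) and blue (326,174). The bottle is at (186,173) and the mug at (470,209).

```bash
cat >> h.py <<'E'
H={"red":[(0,6),(174,180)],"yellow":[(24,34)],"green":[(50,75)],"blue":[(105,125)]}
def mask(fr,c):
    h=cv2.cvtColor(fr,cv2.COLOR_BGR2HSV);m=0
    for a,b in H[c]: m=m|cv2.inRange(h,(a,140,50),(b,255,255))
    return m
def rects(d,c,zlo,zhi,plane=None,box=None,amin=30):
    """colour blobs in world: rect from pixels cast on a plane (median z)"""
    P=pts(d);m=(mask(d["frame"],c)>0)&(P[...,2]>zlo)&(P[...,2]<zhi)
    n,l,s,_=cv2.connectedComponentsWithStats(m.astype(np.uint8));out=[]
    M=R.from_rotvec(d["orientation"]).as_matrix();F=f(d);o=np.array(d["xyz"])
    for i in range(1,n):
        if s[i,4]<amin: continue
        z=np.median(P[l==i][:,2]) if plane is None else plane
        v,u=np.nonzero(l==i)
        ray=np.stack([(u-d["cx"])/F,(v-d["cy"])/F,np.ones(len(u))],-1)@M.T
        q=(o+ray*((z-o[2])/ray[:,2])[:,None])[:,:2]
        (c0,wh,a)=cv2.minAreaRect((q*1000).astype(np.float32))
        if wh[0]<wh[1]: a+=90;wh=wh[::-1]
        a=(a)%180
        out.append((c,s[i,4],np.round(c0,1),np.round(wh,1),round(a,1),round(float(np.median(P[l==i][:,2])),4)))
    return out
E
python3 - <<'E'
from h import *
d=np.load("top0.npy",allow_pickle=True).item()
P=pts(d)
for p in [(234,248),(174,326),(170,263),(178,402),(173,186),(205,470)]: print(p,P[p].round(4))
box=lambda x:[q for q in x if 300<q[2][0]<900 and abs(q[2][1])<500]
for c in H:
    print("tray/low");[print(*q) for q in box(rects(d,c,-.02,.025))]
    print("mid");[print(*q) for q in box(rects(d,c,.03,.06))]
    print("hi");[print(*q) for q in box(rects(d,c,.075,.11))]
E
```

```text
(234, 248) [0.4386 0.2658 0.0103]
(174, 326) [0.6519 0.0104 0.0015]
(170, 263) [0.6413 0.2123 0.0884]
(178, 402) [ 0.6253 -0.2334  0.0924]
(173, 186) [0.621  0.4536 0.109 ]
(205, 470) [ 0.5561 -0.4748  0.0103]
tray/low
red 1124 [442.  267.5] [143.9  89.6] 99.9 0.0055
mid
red 66 [689.  196.9] [55.5 14. ] 72.7 0.0461
red 143 [605.9 223.1] [57.  30.4] 69.5 0.0454
hi
tray/low
yellow 1157 [450.9  -6.5] [144.8  90.7] 84.1 0.0053
mid
hi
yellow 578 [ 635.6 -233.4] [110.5  57.5] 106.9 0.0905
tray/low
green 1107 [ 446.1 -280.9] [142.8  87.7] 89.8 0.0046
mid
hi
green 534 [647.2 215. ] [108.7  53.7] 72.9 0.091
tray/low
blue 1019 [653.8  11.5] [140.3  87.2] 81.7 0.0053
mid
blue 47 [ 679.  -226.2] [52.7 10.3] 106.9 0.045
blue 153 [ 595.5 -247.5] [54.4 32.4] 103.8 0.0451
hi
```

Request:
{"fn": "send_rows", "kwargs": {"deltas": [{"dx":17,"dy":34,"rz":2},{"dx":33,"dy":68,"rz":4},{"dx":50,"dy":102,"rz":6},{"dx":67,"dy":136,"rz":8},{"dx":83,"dy":170,"rz":10}], "jaw": 85, "newtons": 40}}

```text
$.deltas[0]: bad value
```

Request:
{"fn": "send_rows", "kwargs": {"deltas": [{"dx":17,"dy":34,"dz":0,"rx":0,"ry":0,"rz":2},{"dx":33,"dy":68,"dz":0,"rx":0,"ry":0,"rz":4},{"dx":50,"dy":102,"dz":0,"rx":0,"ry":0,"rz":6},{"dx":67,"dy":136,"dz":0,"rx":0,"ry":0,"rz":8},{"dx":83,"dy":170,"dz":0,"rx":0,"ry":0,"rz":10}], "jaw": 85, "newtons": 40}}

```text
clock: 0.52
tcp_pos: [0.3142, -0.4624, 0.2419]
orientation: [-3.033, -0.815, 0.0]
contact_force: [1.4, -0.7, 1.4]
grip_width: 0.0847
gripper_force: 0.0
```

Request:
{"fn": "send_rows", "kwargs": {"deltas": [{"dx":17,"dy":34,"dz":0,"rx":0,"ry":0,"rz":2},{"dx":33,"dy":68,"dz":0,"rx":0,"ry":0,"rz":4},{"dx":50,"dy":102,"dz":0,"rx":0,"ry":0,"rz":6},{"dx":67,"dy":136,"dz":0,"rx":0,"ry":0,"rz":8},{"dx":83,"dy":170,"dz":0,"rx":0,"ry":0,"rz":10}]}}

```text
clock: 0.93
tcp_pos: [0.397, -0.2925, 0.2422]
orientation: [-2.951, -1.077, 0.0]
contact_force: [0.6, -1.0, 0.5]
grip_width: 0.0851
gripper_force: 0.0
```

Request:
{"fn": "send_rows", "kwargs": {"deltas": [{"dx":17,"dy":34,"dz":0,"rx":0,"ry":0,"rz":2},{"dx":33,"dy":68,"dz":0,"rx":0,"ry":0,"rz":4},{"dx":50,"dy":102,"dz":0,"rx":0,"ry":0,"rz":6},{"dx":67,"dy":136,"dz":0,"rx":0,"ry":0,"rz":8},{"dx":83,"dy":170,"dz":0,"rx":0,"ry":0,"rz":10}]}}

```text
clock: 1.35
tcp_pos: [0.48, -0.1226, 0.2422]
orientation: [2.846, 1.33, -0.0]
contact_force: [0.4, -1.1, -0.9]
grip_width: 0.085
gripper_force: 0.0
```

Request:
{"fn": "send_rows", "kwargs": {"deltas": [{"dx":17,"dy":34,"dz":-4,"rx":0,"ry":0,"rz":2},{"dx":33,"dy":68,"dz":-8,"rx":0,"ry":0,"rz":4},{"dx":50,"dy":102,"dz":-12,"rx":0,"ry":0,"rz":6},{"dx":67,"dy":136,"dz":-16,"rx":0,"ry":0,"rz":8},{"dx":83,"dy":170,"dz":-20,"rx":0,"ry":0,"rz":10}]}}

```text
clock: 1.77
tcp_pos: [0.5631, 0.0472, 0.2218]
orientation: [-2.72, -1.572, 0.001]
contact_force: [0.4, -0.9, -0.2]
grip_width: 0.0852
gripper_force: 0.0
```

Request:
{"fn": "send_rows", "kwargs": {"deltas": [{"dx":17,"dy":34,"dz":-8,"rx":0,"ry":0,"rz":3},{"dx":34,"dy":68,"dz":-16,"rx":0,"ry":0,"rz":6},{"dx":50,"dy":102,"dz":-24,"rx":0,"ry":0,"rz":9},{"dx":67,"dy":136,"dz":-32,"rx":0,"ry":0,"rz":11},{"dx":84,"dy":169,"dz":-40,"rx":0,"ry":0,"rz":12.8}]}}

```text
clock: 2.18
tcp_pos: [0.647, 0.2162, 0.1813]
orientation: [-2.527, -1.866, 0.001]
contact_force: [0.5, -0.7, 0.4]
grip_width: 0.0851
gripper_force: 0.0
```

Run:
```python
from h import *
d=r.grab_frame("wrist");cv2.imwrite("pics/w1.png",d["frame"])
o=r.get_obs();print(o["tcp_pos"],2*np.degrees(np.arctan2(o["orientation"][1],o["orientation"][0])),d["xyz"],d["orientation"],d["vertical_fov"])
```

```text
[0.64726278 0.22481657 0.17947735] -286.62472666847543 [0.67079284 0.29595934 0.31286626] [ 2.78514697 -0.41922975 -0.07024467] 65.70646984690485
```

View pics/w1.png

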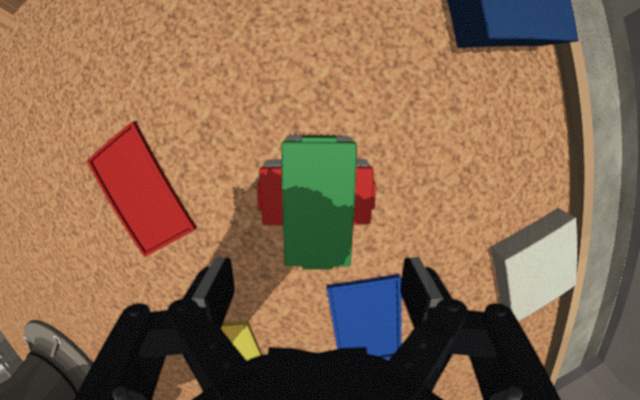

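The green tub at (318,200) lies centred between the fingers, at (217,…) and (418,…), and is aligned with them. I'll go down.

Request:
{"fn": "send_rows", "kwargs": {"deltas": [{"dx":0,"dy":0,"dz":-20,"rx":0,"ry":0,"rz":0},{"dx":0,"dy":0,"dz":-45,"rx":0,"ry":0,"rz":0},{"dx":0,"dy":0,"dz":-70,"rx":0,"ry":0,"rz":0},{"dx":0,"dy":0,"dz":-85,"rx":0,"ry":0,"rz":0},{"dx":0,"dy":0,"dz":-90,"rx":0,"ry":0,"rz":0}]}}

```text
clock: 2.65
tcp_pos: [0.6448, 0.2135, 0.0889]
orientation: [-2.528, -1.863, 0.008]
contact_force: [0.3, -0.7, -0.2]
grip_width: 0.0853
gripper_force: 0.0
```

Request:
{"fn": "send_rows", "kwargs": {"deltas": [{"dx":0,"dy":0,"dz":-8,"rx":0,"ry":0,"rz":0},{"dx":0,"dy":0,"dz":-16,"rx":0,"ry":0,"rz":0},{"dx":0,"dy":0,"dz":-20,"rx":0,"ry":0,"rz":0},{"dx":0,"dy":0,"dz":-22,"rx":0,"ry":0,"rz":0},{"dx":0,"dy":0,"dz":-22,"rx":0,"ry":0,"rz":0}]}}

```text
clock: 3.07
tcp_pos: [0.6469, 0.2146, 0.0705]
orientation: [2.529, 1.864, 0.001]
contact_force: [-0.1, 0.4, -1.0]
grip_width: 0.0852
gripper_force: 0.0
```

Request:
{"fn": "send_rows", "kwargs": {"deltas": [{"dx":0,"dy":0,"dz":0,"rx":0,"ry":0,"rz":0},{"dx":0,"dy":0,"dz":0,"rx":0,"ry":0,"rz":0},{"dx":0,"dy":0,"dz":0,"rx":0,"ry":0,"rz":0},{"dx":0,"dy":0,"dz":0,"rx":0,"ry":0,"rz":0},{"dx":0,"dy":0,"dz":0,"rx":0,"ry":0,"rz":0}], "jaw": 40, "newtons": 40}}

```text
clock: 3.48
tcp_pos: [0.6473, 0.2149, 0.0712]
orientation: [2.529, 1.864, 0.002]
contact_force: [0.2, 0.2, 4.4]
grip_width: 0.0557
gripper_force: 43.7
```

Request:
{"fn": "send_rows", "kwargs": {"deltas": [{"dx":0,"dy":0,"dz":0,"rx":0,"ry":0,"rz":0},{"dx":0,"dy":0,"dz":0,"rx":0,"ry":0,"rz":0},{"dx":0,"dy":0,"dz":0,"rx":0,"ry":0,"rz":0},{"dx":0,"dy":0,"dz":0,"rx":0,"ry":0,"rz":0},{"dx":0,"dy":0,"dz":0,"rx":0,"ry":0,"rz":0}]}}

```text
clock: 3.9
tcp_pos: [0.6473, 0.2149, 0.0711]
orientation: [2.529, 1.864, 0.002]
contact_force: [0.6, 0.1, 5.9]
grip_width: 0.0554
gripper_force: 43.9
```

Run:
```python
from h import *
d=r.grab_frame("scene");cv2.imwrite("pics/s1.png",cv2.resize(d["frame"][150:270,320:480],(800,600)))
```

```text
(no output)
```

View pics/s1.png

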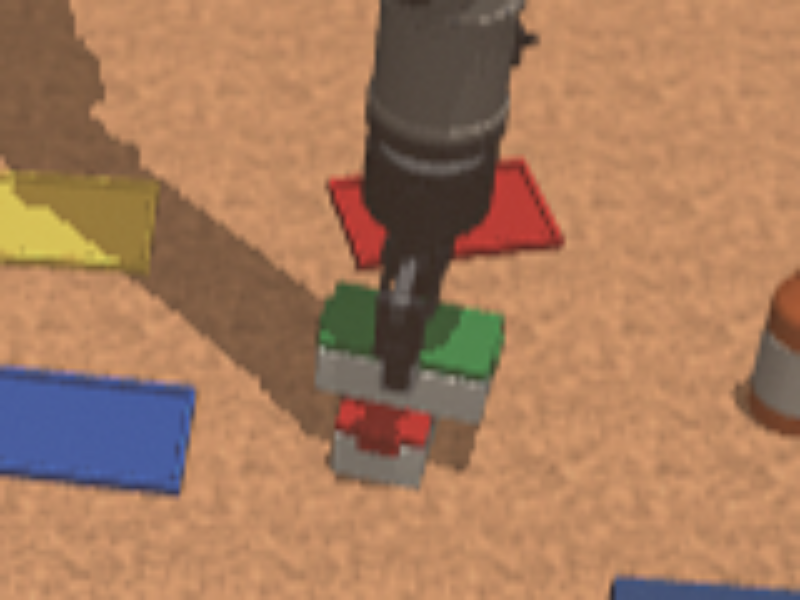

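The fingertips end about two thirds of the way down the green tub, at (395,385), clear of the red lid. The grip is good.

Request:
{"fn": "send_rows", "kwargs": {"deltas": [{"dx":0,"dy":0,"dz":5,"rx":0,"ry":0,"rz":0},{"dx":0,"dy":0,"dz":20,"rx":0,"ry":0,"rz":0},{"dx":0,"dy":0,"dz":45,"rx":0,"ry":0,"rz":0},{"dx":0,"dy":0,"dz":70,"rx":0,"ry":0,"rz":0},{"dx":-5,"dy":-12,"dz":85,"rx":0,"ry":0,"rz":0}]}}

```text
clock: 4.37
tcp_pos: [0.6424, 0.2062, 0.159]
orientation: [-2.525, -1.867, -0.008]
contact_force: [-0.2, 0.7, -1.3]
grip_width: 0.0554
gripper_force: 43.2
```

Request:
{"fn": "send_rows", "kwargs": {"deltas": [{"dx":-9,"dy":-22,"dz":5,"rx":0,"ry":0,"rz":1},{"dx":-20,"dy":-49,"dz":5,"rx":0,"ry":0,"rz":2},{"dx":-32,"dy":-78,"dz":5,"rx":0,"ry":0,"rz":3},{"dx":-44,"dy":-107,"dz":5,"rx":0,"ry":0,"rz":4},{"dx":-56,"dy":-137,"dz":5,"rx":0,"ry":0,"rz":5}]}}

```text
clock: 4.78
tcp_pos: [0.5847, 0.0646, 0.161]
orientation: [2.444, 1.974, -0.0]
contact_force: [-0.1, -0.8, -2.7]
grip_width: 0.0552
gripper_force: 43.3
```

Request:
{"fn": "send_rows", "kwargs": {"deltas": [{"dx":-12,"dy":-30,"dz":0,"rx":0,"ry":0,"rz":1},{"dx":-24,"dy":-60,"dz":0,"rx":0,"ry":0,"rz":2},{"dx":-36,"dy":-90,"dz":0,"rx":0,"ry":0,"rz":3},{"dx":-49,"dy":-120,"dz":0,"rx":0,"ry":0,"rz":4},{"dx":-61,"dy":-150,"dz":0,"rx":0,"ry":0,"rz":5}]}}

```text
clock: 5.2
tcp_pos: [0.5236, -0.0857, 0.1611]
orientation: [2.356, 2.078, -0.0]
contact_force: [0.9, -0.7, -1.7]
grip_width: 0.0554
gripper_force: 43.3
```

Request:
{"fn": "send_rows", "kwargs": {"deltas": [{"dx":-12,"dy":-30,"dz":0,"rx":0,"ry":0,"rz":2},{"dx":-24,"dy":-60,"dz":0,"rx":0,"ry":0,"rz":4},{"dx":-36,"dy":-90,"dz":0,"rx":0,"ry":0,"rz":5},{"dx":-47,"dy":-116,"dz":0,"rx":0,"ry":0,"rz":6},{"dx":-57,"dy":-140,"dz":0,"rx":0,"ry":0,"rz":6.5}]}}

```text
clock: 5.62
tcp_pos: [0.4665, -0.2262, 0.161]
orientation: [2.235, 2.207, -0.001]
contact_force: [0.1, -0.4, -1.7]
grip_width: 0.0556
gripper_force: 43.2
```

Request:
{"fn": "send_rows", "kwargs": {"deltas": [{"dx":-8,"dy":-20,"dz":0,"rx":0,"ry":0,"rz":0.2},{"dx":-14,"dy":-36,"dz":0,"rx":0,"ry":0,"rz":0.4},{"dx":-18,"dy":-48,"dz":0,"rx":0,"ry":0,"rz":0.4},{"dx":-21,"dy":-54,"dz":0,"rx":0,"ry":0,"rz":0.4},{"dx":-22,"dy":-57,"dz":-5,"rx":0,"ry":0,"rz":0.4}]}}

```text
clock: 6.03
tcp_pos: [0.4456, -0.2826, 0.1564]
orientation: [2.228, 2.212, -0.0]
contact_force: [0.6, -0.1, -2.7]
grip_width: 0.0553
gripper_force: 43.2
```

Request:
{"fn": "send_rows", "kwargs": {"deltas": [{"dx":0,"dy":0,"dz":-20,"rx":0,"ry":0,"rz":0},{"dx":0,"dy":0,"dz":-45,"rx":0,"ry":0,"rz":0},{"dx":0,"dy":0,"dz":-70,"rx":0,"ry":0,"rz":0},{"dx":0,"dy":0,"dz":-90,"rx":0,"ry":0,"rz":0},{"dx":0,"dy":0,"dz":-100,"rx":0,"ry":0,"rz":0}]}}

```text
clock: 6.45
tcp_pos: [0.4448, -0.2795, 0.053]
orientation: [-2.223, -2.215, 0.0]
contact_force: [-0.6, 1.3, -2.2]
grip_width: 0.0553
gripper_force: 43.2
```

Request:
{"fn": "send_rows", "kwargs": {"deltas": [{"dx":0,"dy":0,"dz":-9,"rx":0,"ry":0,"rz":0},{"dx":0,"dy":0,"dz":-16,"rx":0,"ry":0,"rz":0},{"dx":0,"dy":0,"dz":-21,"rx":0,"ry":0,"rz":0},{"dx":0,"dy":0,"dz":-23,"rx":0,"ry":0,"rz":0},{"dx":0,"dy":0,"dz":-24,"rx":0,"ry":0,"rz":0}]}}

```text
clock: 6.87
tcp_pos: [0.4461, -0.2815, 0.0316]
orientation: [2.227, 2.215, 0.0]
contact_force: [0.4, -0.6, -1.3]
grip_width: 0.0557
gripper_force: 43.2
```

Request:
{"fn": "send_rows", "kwargs": {"deltas": [{"dx":0,"dy":0,"dz":-1,"rx":0,"ry":0,"rz":0},{"dx":0,"dy":0,"dz":-1,"rx":0,"ry":0,"rz":0},{"dx":0,"dy":0,"dz":-1,"rx":0,"ry":0,"rz":0}]}}

```text
clock: 7.12
tcp_pos: [0.4459, -0.2816, 0.0307]
orientation: [2.227, 2.215, 0.0]
contact_force: [0.5, -0.3, -1.4]
grip_width: 0.0555
gripper_force: 43.2
```

Run:
```python
from h import *
o=r.get_obs();print(o["tcp_pos"],o["contact_force"],o["moment"])
d=r.grab_frame("scene");cv2.imwrite("pics/s2.png",cv2.resize(d["frame"][130:250,170:330],(800,600)))
```

```text
[ 0.44593872 -0.28156103  0.03073654] [ 0.49626375 -0.32993703 -1.44760116] [-0.01175499 -0.03877921  0.06842239]
```

View pics/s2.png

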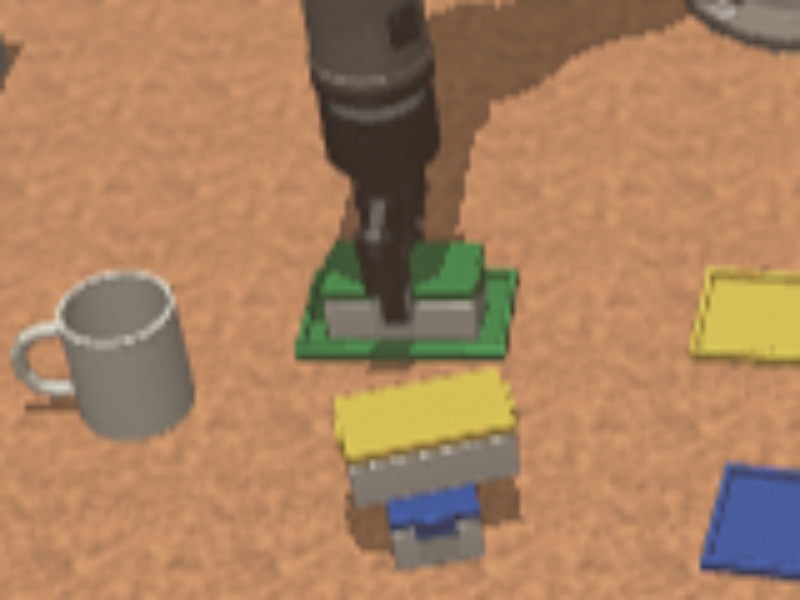

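The green tub is centred in its tray, with a gap of a millimetre or so under it. I'll lower to contact and let go.

Request:
{"fn": "send_rows", "kwargs": {"deltas": [{"dx":0,"dy":0,"dz":-0.5,"rx":0,"ry":0,"rz":0},{"dx":0,"dy":0,"dz":-1,"rx":0,"ry":0,"rz":0},{"dx":0,"dy":0,"dz":-1.2,"rx":0,"ry":0,"rz":0},{"dx":0,"dy":0,"dz":-1.2,"rx":0,"ry":0,"rz":0}]}}

```text
clock: 7.5
tcp_pos: [0.4459, -0.2816, 0.0301]
orientation: [2.227, 2.214, -0.001]
contact_force: [-3.5, 0.8, 8.0]
grip_width: 0.0556
gripper_force: 44.5
```

Request:
{"fn": "send_rows", "kwargs": {"deltas": [{"dx":0,"dy":0,"dz":0,"rx":0,"ry":0,"rz":0},{"dx":0,"dy":0,"dz":0,"rx":0,"ry":0,"rz":0},{"dx":0,"dy":0,"dz":0,"rx":0,"ry":0,"rz":0},{"dx":0,"dy":0,"dz":0,"rx":0,"ry":0,"rz":0},{"dx":0,"dy":0,"dz":0,"rx":0,"ry":0,"rz":0}], "jaw": 85}}

```text
clock: 7.92
tcp_pos: [0.4457, -0.2814, 0.029]
orientation: [-2.228, -2.215, -0.0]
contact_force: [-0.5, 0.2, -0.7]
grip_width: 0.0849
gripper_force: 0.0
```

Request:
{"fn": "send_rows", "kwargs": {"deltas": [{"dx":0,"dy":0,"dz":8,"rx":0,"ry":0,"rz":0},{"dx":0,"dy":0,"dz":30,"rx":0,"ry":0,"rz":0},{"dx":0,"dy":0,"dz":60,"rx":0,"ry":0,"rz":0},{"dx":0,"dy":0,"dz":92,"rx":0,"ry":0,"rz":0},{"dx":0,"dy":0,"dz":115,"rx":0,"ry":0,"rz":0}]}}

```text
clock: 8.33
tcp_pos: [0.4463, -0.2814, 0.1469]
orientation: [2.226, 2.214, 0.001]
contact_force: [0.5, 0.1, 0.4]
grip_width: 0.0852
gripper_force: 0.0
```

Request:
{"fn": "send_rows", "kwargs": {"deltas": [{"dx":15,"dy":4,"dz":8,"rx":0,"ry":0,"rz":2},{"dx":40,"dy":10,"dz":11,"rx":0,"ry":0,"rz":5},{"dx":70,"dy":18,"dz":11,"rx":0,"ry":0,"rz":8},{"dx":102,"dy":26,"dz":11,"rx":0,"ry":0,"rz":11},{"dx":132,"dy":33,"dz":11,"rx":0,"ry":0,"rz":14}]}}

```text
clock: 8.75
tcp_pos: [0.5791, -0.2479, 0.1561]
orientation: [1.938, 2.472, 0.0]
contact_force: [1.2, -0.8, 0.3]
grip_width: 0.0852
gripper_force: 0.0
```

Request:
{"fn": "send_rows", "kwargs": {"deltas": [{"dx":25,"dy":7,"dz":0,"rx":0,"ry":0,"rz":2},{"dx":43,"dy":11,"dz":0,"rx":0,"ry":0,"rz":3},{"dx":53,"dy":13,"dz":0,"rx":0,"ry":0,"rz":3},{"dx":57,"dy":14,"dz":0,"rx":0,"ry":0,"rz":3},{"dx":58,"dy":15,"dz":0,"rx":0,"ry":0,"rz":3}]}}

```text
clock: 9.17
tcp_pos: [0.6356, -0.2335, 0.1551]
orientation: [-1.876, -2.519, 0.0]
contact_force: [-0.9, -0.1, -0.1]
grip_width: 0.0849
gripper_force: 0.0
```

Run:
```python
from h import *
o=r.get_obs();print(o["tcp_pos"],np.degrees(2*np.arctan2(o["orientation"][1],o["orientation"][0])))
d=r.grab_frame("wrist");cv2.imwrite("pics/w2.png",d["frame"])
t=r.grab_frame("top")
for q in rects(t,"green",.03,.07): print(*q)
```

```text
[ 0.63560201 -0.23345553  0.15506995] -253.34967823912044
green 523 [ 447.8 -276.7] [103.2  55.3] 89.3 0.0491
```

View pics/w2.png

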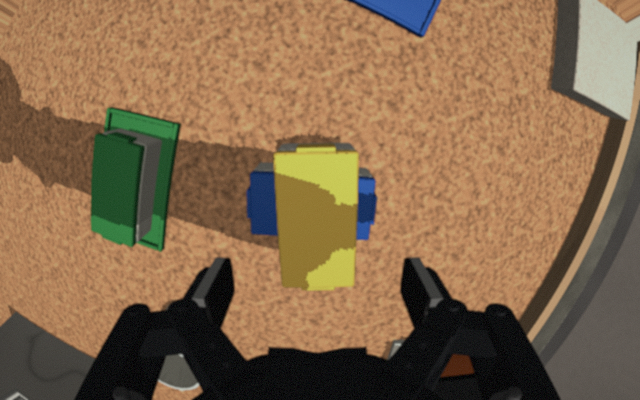

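The yellow tub at (317,220) is centred and aligned between the fingers. Green lies flat in its tray, its lid at 49 mm.

Request:
{"fn": "send_rows", "kwargs": {"deltas": [{"dx":0,"dy":0,"dz":-18,"rx":0,"ry":0,"rz":0},{"dx":0,"dy":0,"dz":-40,"rx":0,"ry":0,"rz":0},{"dx":0,"dy":0,"dz":-60,"rx":0,"ry":0,"rz":0},{"dx":0,"dy":0,"dz":-75,"rx":0,"ry":0,"rz":0},{"dx":0,"dy":0,"dz":-81,"rx":0,"ry":0,"rz":0}]}}

```text
clock: 9.68
tcp_pos: [0.6333, -0.234, 0.0717]
orientation: [-1.875, -2.516, 0.003]
contact_force: [-0.4, -0.1, -1.1]
grip_width: 0.085
gripper_force: 0.0
```

Request:
{"fn": "send_rows", "kwargs": {"deltas": [{"dx":0,"dy":0,"dz":-3,"rx":0,"ry":0,"rz":0},{"dx":0,"dy":0,"dz":-3.8,"rx":0,"ry":0,"rz":0},{"dx":0,"dy":0,"dz":-3.8,"rx":0,"ry":0,"rz":0}]}}

```text
clock: 9.93
tcp_pos: [0.6362, -0.2336, 0.0712]
orientation: [1.875, 2.519, 0.001]
contact_force: [0.3, -0.6, -0.4]
grip_width: 0.085
gripper_force: 0.0
```

Request:
{"fn": "send_rows", "kwargs": {"deltas": [{"dx":0,"dy":0,"dz":0,"rx":0,"ry":0,"rz":0},{"dx":0,"dy":0,"dz":0,"rx":0,"ry":0,"rz":0},{"dx":0,"dy":0,"dz":0,"rx":0,"ry":0,"rz":0},{"dx":0,"dy":0,"dz":0,"rx":0,"ry":0,"rz":0},{"dx":0,"dy":0,"dz":0,"rx":0,"ry":0,"rz":0}], "jaw": 40}}

```text
clock: 10.35
tcp_pos: [0.6364, -0.2335, 0.0714]
orientation: [1.875, 2.519, 0.001]
contact_force: [-1.6, -0.6, 6.1]
grip_width: 0.0556
gripper_force: 44.3
```

Request:
{"fn": "send_rows", "kwargs": {"deltas": [{"dx":0,"dy":0,"dz":0,"rx":0,"ry":0,"rz":0},{"dx":0,"dy":0,"dz":0,"rx":0,"ry":0,"rz":0},{"dx":0,"dy":0,"dz":0,"rx":0,"ry":0,"rz":0},{"dx":0,"dy":0,"dz":0,"rx":0,"ry":0,"rz":0},{"dx":0,"dy":0,"dz":0,"rx":0,"ry":0,"rz":0}]}}

```text
clock: 10.77
tcp_pos: [0.6364, -0.2335, 0.0714]
orientation: [1.875, 2.519, 0.001]
contact_force: [-0.7, 0.6, 5.3]
grip_width: 0.0555
gripper_force: 44.4
```

Request:
{"fn": "send_rows", "kwargs": {"deltas": [{"dx":0,"dy":0,"dz":5,"rx":0,"ry":0,"rz":0},{"dx":0,"dy":0,"dz":20,"rx":0,"ry":0,"rz":0},{"dx":0,"dy":0,"dz":45,"rx":0,"ry":0,"rz":0},{"dx":0,"dy":0,"dz":68,"rx":0,"ry":0,"rz":0},{"dx":0,"dy":0,"dz":80,"rx":0,"ry":0,"rz":0}]}}

```text
clock: 11.18
tcp_pos: [0.637, -0.2334, 0.1539]
orientation: [1.874, 2.518, 0.002]
contact_force: [0.4, -0.4, -1.7]
grip_width: 0.0556
gripper_force: 43.5
```

Request:
{"fn": "send_rows", "kwargs": {"deltas": [{"dx":-8,"dy":10,"dz":5,"rx":0,"ry":0,"rz":-1},{"dx":-22,"dy":27,"dz":5,"rx":0,"ry":0,"rz":-3},{"dx":-40,"dy":49,"dz":5,"rx":0,"ry":0,"rz":-5},{"dx":-59,"dy":72,"dz":5,"rx":0,"ry":0,"rz":-7},{"dx":-78,"dy":96,"dz":5,"rx":0,"ry":0,"rz":-9}]}}

```text
clock: 11.6
tcp_pos: [0.5565, -0.1368, 0.1554]
orientation: [-2.071, -2.362, 0.0]
contact_force: [0.4, 0.5, -1.7]
grip_width: 0.0552
gripper_force: 43.5
```

Request:
{"fn": "send_rows", "kwargs": {"deltas": [{"dx":-20,"dy":24,"dz":0,"rx":0,"ry":0,"rz":-3},{"dx":-39,"dy":48,"dz":0,"rx":0,"ry":0,"rz":-6},{"dx":-58,"dy":71,"dz":0,"rx":0,"ry":0,"rz":-9},{"dx":-74,"dy":91,"dz":0,"rx":0,"ry":0,"rz":-11},{"dx":-87,"dy":107,"dz":0,"rx":0,"ry":0,"rz":-12}]}}

```text
clock: 12.02
tcp_pos: [0.4689, -0.0287, 0.1556]
orientation: [-2.304, -2.136, 0.001]
contact_force: [0.6, 0.5, -2.3]
grip_width: 0.0555
gripper_force: 43.5
```

Request:
{"fn": "send_rows", "kwargs": {"deltas": [{"dx":-9,"dy":11,"dz":0,"rx":0,"ry":0,"rz":-1},{"dx":-15,"dy":18,"dz":0,"rx":0,"ry":0,"rz":-1.7},{"dx":-18,"dy":22,"dz":0,"rx":0,"ry":0,"rz":-1.7},{"dx":-20,"dy":24,"dz":0,"rx":0,"ry":0,"rz":-1.7},{"dx":-20,"dy":24,"dz":-5,"rx":0,"ry":0,"rz":-1.7}]}}

```text
clock: 12.43
tcp_pos: [0.4515, -0.0065, 0.151]
orientation: [2.334, 2.101, 0.002]
contact_force: [0.1, 0.4, -1.7]
grip_width: 0.0551
gripper_force: 43.5
```

Request:
{"fn": "send_rows", "kwargs": {"deltas": [{"dx":0,"dy":0,"dz":-20,"rx":0,"ry":0,"rz":0},{"dx":0,"dy":0,"dz":-45,"rx":0,"ry":0,"rz":0},{"dx":0,"dy":0,"dz":-70,"rx":0,"ry":0,"rz":0},{"dx":0,"dy":0,"dz":-88,"rx":0,"ry":0,"rz":0},{"dx":0,"dy":0,"dz":-98,"rx":0,"ry":0,"rz":0}]}}

```text
clock: 12.85
tcp_pos: [0.45, -0.0072, 0.0499]
orientation: [-2.335, -2.099, 0.003]
contact_force: [-0.3, 0.3, -2.6]
grip_width: 0.0557
gripper_force: 43.4
```

Request:
{"fn": "send_rows", "kwargs": {"deltas": [{"dx":0,"dy":0,"dz":-8,"rx":0,"ry":0,"rz":0},{"dx":0,"dy":0,"dz":-15,"rx":0,"ry":0,"rz":0},{"dx":0,"dy":0,"dz":-20,"rx":0,"ry":0,"rz":0},{"dx":0,"dy":0,"dz":-21.5,"rx":0,"ry":0,"rz":0},{"dx":0,"dy":0,"dz":-21.5,"rx":0,"ry":0,"rz":0}]}}

```text
clock: 13.27
tcp_pos: [0.451, -0.0064, 0.0309]
orientation: [2.335, 2.102, 0.0]
contact_force: [0.8, 0.2, -2.3]
grip_width: 0.0554
gripper_force: 43.4
```

Request:
{"fn": "send_rows", "kwargs": {"deltas": [{"dx":0,"dy":0,"dz":-0.5,"rx":0,"ry":0,"rz":0},{"dx":0,"dy":0,"dz":-1,"rx":0,"ry":0,"rz":0},{"dx":0,"dy":0,"dz":-1.5,"rx":0,"ry":0,"rz":0},{"dx":0,"dy":0,"dz":-1.5,"rx":0,"ry":0,"rz":0}]}}

```text
clock: 13.6
tcp_pos: [0.4512, -0.0064, 0.0303]
orientation: [2.334, 2.101, 0.001]
contact_force: [-1.2, -0.1, 7.1]
grip_width: 0.0554
gripper_force: 44.5
```

Request:
{"fn": "send_rows", "kwargs": {"deltas": [{"dx":0,"dy":0,"dz":0,"rx":0,"ry":0,"rz":0},{"dx":0,"dy":0,"dz":0,"rx":0,"ry":0,"rz":0},{"dx":0,"dy":0,"dz":0,"rx":0,"ry":0,"rz":0},{"dx":0,"dy":0,"dz":0,"rx":0,"ry":0,"rz":0},{"dx":0,"dy":0,"dz":0,"rx":0,"ry":0,"rz":0}], "jaw": 85}}

```text
clock: 14.02
tcp_pos: [0.4508, -0.0064, 0.0293]
orientation: [2.335, 2.102, 0.0]
contact_force: [-0.5, -0.2, -0.4]
grip_width: 0.0847
gripper_force: 0.0
```

Request:
{"fn": "send_rows", "kwargs": {"deltas": [{"dx":0,"dy":0,"dz":8,"rx":0,"ry":0,"rz":0},{"dx":0,"dy":0,"dz":30,"rx":0,"ry":0,"rz":0},{"dx":0,"dy":0,"dz":60,"rx":0,"ry":0,"rz":0},{"dx":0,"dy":0,"dz":82,"rx":0,"ry":0,"rz":0},{"dx":0,"dy":0,"dz":91,"rx":0,"ry":0,"rz":0}]}}

```text
clock: 14.43
tcp_pos: [0.4522, -0.0061, 0.1234]
orientation: [2.333, 2.1, 0.005]
contact_force: [0.7, 0.2, 0.2]
grip_width: 0.085
gripper_force: 0.0
```

Run:
```python
from h import *
o=r.get_obs();print(o["tcp_pos"],np.degrees(2*np.arctan2(o["orientation"][1],o["orientation"][0])))
t=r.grab_frame("top")
for c in H:
  for q in rects(t,c,.03,.07): print(*q)
```

```text
[ 0.45217093 -0.0060907   0.12337522] 83.98954102059741
red 517 [643.8 210.6] [108.7  55.7] 163.1 0.0459
green 572 [ 447.5 -276.6] [109.5  55.8] 89.3 0.0491
blue 38 [895.  317.8] [39.5 28.1] 18.6 0.0683
blue 37 [862.6 472.8] [45.6 23.5] 76.9 0.0687
blue 518 [ 632.1 -238.3] [107.4  54.5] 13.8 0.0454
```

Request:
{"fn": "send_rows", "kwargs": {"deltas": [{"dx":8,"dy":9,"dz":0,"rx":0,"ry":0,"rz":4},{"dx":22,"dy":25,"dz":0,"rx":0,"ry":0,"rz":9},{"dx":40,"dy":45,"dz":0,"rx":0,"ry":0,"rz":15},{"dx":58,"dy":66,"dz":0,"rx":0,"ry":0,"rz":21},{"dx":76,"dy":86,"dz":0,"rx":0,"ry":0,"rz":27}]}}

```text
clock: 14.9
tcp_pos: [0.5268, 0.0803, 0.1194]
orientation: [-1.773, -2.592, 0.002]
contact_force: [0.0, -0.4, -0.3]
grip_width: 0.0853
gripper_force: 0.0
```

Request:
{"fn": "send_rows", "kwargs": {"deltas": [{"dx":16,"dy":18,"dz":0,"rx":0,"ry":0,"rz":6},{"dx":32,"dy":36,"dz":0,"rx":0,"ry":0,"rz":12},{"dx":48,"dy":54,"dz":0,"rx":0,"ry":0,"rz":18},{"dx":64,"dy":72,"dz":0,"rx":0,"ry":0,"rz":24},{"dx":78,"dy":88,"dz":0,"rx":0,"ry":0,"rz":30}]}}

```text
clock: 15.32
tcp_pos: [0.605, 0.1686, 0.119]
orientation: [-1.041, -2.963, 0.001]
contact_force: [1.0, -0.1, 0.6]
grip_width: 0.0851
gripper_force: 0.0
```

Request:
{"fn": "send_rows", "kwargs": {"deltas": [{"dx":13,"dy":14,"dz":0,"rx":0,"ry":0,"rz":6},{"dx":24,"dy":27,"dz":0,"rx":0,"ry":0,"rz":12},{"dx":32,"dy":36,"dz":0,"rx":0,"ry":0,"rz":17},{"dx":37,"dy":41,"dz":0,"rx":0,"ry":0,"rz":20},{"dx":39,"dy":43,"dz":0,"rx":0,"ry":0,"rz":21.9}]}}

```text
clock: 15.73
tcp_pos: [0.6436, 0.2117, 0.1186]
orientation: [-0.461, -3.106, -0.001]
contact_force: [-0.1, -0.3, 0.3]
grip_width: 0.0853
gripper_force: 0.0
```

Request:
{"fn": "send_rows", "kwargs": {"deltas": [{"dx":0,"dy":0,"dz":-2,"rx":0,"ry":0,"rz":0},{"dx":0,"dy":0,"dz":-5,"rx":0,"ry":0,"rz":0},{"dx":0,"dy":0,"dz":-8,"rx":0,"ry":0,"rz":0},{"dx":0,"dy":0,"dz":-10,"rx":0,"ry":0,"rz":0}]}}

```text
clock: 16.07
tcp_pos: [0.6432, 0.2099, 0.1093]
orientation: [-0.469, -3.105, 0.002]
contact_force: [0.4, -0.2, -0.3]
grip_width: 0.085
gripper_force: 0.0
```

Run:
```python
from h import *
o=r.get_obs();print(o["tcp_pos"],np.degrees(2*np.arctan2(o["orientation"][1],o["orientation"][0])))
d=r.grab_frame("wrist");cv2.imwrite("pics/w3.png",d["frame"])
t=r.grab_frame("top")
for q in rects(t,"yellow",.03,.07): print(*q)
```

```text
[0.64318865 0.20992454 0.10928551] -197.17256426704517
```

View pics/w3.png

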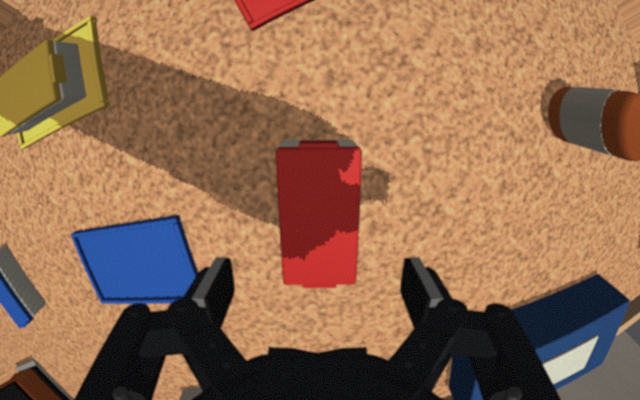

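The red tub at (319,215) is centred between the fingers.

Request:
{"fn": "send_rows", "kwargs": {"deltas": [{"dx":0,"dy":0,"dz":-18,"rx":0,"ry":0,"rz":0},{"dx":0,"dy":0,"dz":-40,"rx":0,"ry":0,"rz":0},{"dx":0,"dy":0,"dz":-60,"rx":0,"ry":0,"rz":0},{"dx":0,"dy":0,"dz":-75,"rx":0,"ry":0,"rz":0},{"dx":0,"dy":0,"dz":-81,"rx":0,"ry":0,"rz":0}]}}

```text
clock: 16.58
tcp_pos: [0.6425, 0.2097, 0.0269]
orientation: [-0.467, -3.104, 0.003]
contact_force: [-0.0, 0.2, 0.1]
grip_width: 0.0848
gripper_force: 0.0
```

Request:
{"fn": "send_rows", "kwargs": {"deltas": [{"dx":0,"dy":0,"dz":-3,"rx":0,"ry":0,"rz":0},{"dx":0,"dy":0,"dz":-4,"rx":0,"ry":0,"rz":0},{"dx":0,"dy":0,"dz":-4,"rx":0,"ry":0,"rz":0}]}}

```text
clock: 16.83
tcp_pos: [0.6442, 0.211, 0.0262]
orientation: [0.467, 3.106, 0.001]
contact_force: [-0.6, -0.6, -0.8]
grip_width: 0.0854
gripper_force: 0.0
```

Request:
{"fn": "send_rows", "kwargs": {"deltas": [{"dx":0,"dy":0,"dz":0,"rx":0,"ry":0,"rz":0},{"dx":0,"dy":0,"dz":0,"rx":0,"ry":0,"rz":0},{"dx":0,"dy":0,"dz":0,"rx":0,"ry":0,"rz":0},{"dx":0,"dy":0,"dz":0,"rx":0,"ry":0,"rz":0},{"dx":0,"dy":0,"dz":0,"rx":0,"ry":0,"rz":0}], "jaw": 40}}

```text
clock: 17.25
tcp_pos: [0.6443, 0.211, 0.0264]
orientation: [0.467, 3.105, 0.001]
contact_force: [-1.3, -0.6, 5.1]
grip_width: 0.0552
gripper_force: 44.4
```

Request:
{"fn": "send_rows", "kwargs": {"deltas": [{"dx":0,"dy":0,"dz":0,"rx":0,"ry":0,"rz":0},{"dx":0,"dy":0,"dz":0,"rx":0,"ry":0,"rz":0},{"dx":0,"dy":0,"dz":0,"rx":0,"ry":0,"rz":0},{"dx":0,"dy":0,"dz":0,"rx":0,"ry":0,"rz":0},{"dx":0,"dy":0,"dz":0,"rx":0,"ry":0,"rz":0}]}}

```text
clock: 17.67
tcp_pos: [0.6443, 0.211, 0.0263]
orientation: [0.467, 3.105, 0.001]
contact_force: [-0.8, -0.7, 6.3]
grip_width: 0.0552
gripper_force: 44.4
```

Request:
{"fn": "send_rows", "kwargs": {"deltas": [{"dx":0,"dy":0,"dz":5,"rx":0,"ry":0,"rz":0},{"dx":0,"dy":0,"dz":20,"rx":0,"ry":0,"rz":0},{"dx":0,"dy":0,"dz":45,"rx":0,"ry":0,"rz":0},{"dx":0,"dy":0,"dz":66,"rx":0,"ry":0,"rz":0},{"dx":0,"dy":0,"dz":75,"rx":0,"ry":0,"rz":0}]}}

```text
clock: 18.08
tcp_pos: [0.6448, 0.2116, 0.104]
orientation: [0.467, 3.104, 0.003]
contact_force: [0.8, 1.2, -2.4]
grip_width: 0.0555
gripper_force: 43.5
```

Request:
{"fn": "send_rows", "kwargs": {"deltas": [{"dx":-6,"dy":2,"dz":0,"rx":0,"ry":0,"rz":-2},{"dx":-18,"dy":5,"dz":0,"rx":0,"ry":0,"rz":-6},{"dx":-33,"dy":9,"dz":0,"rx":0,"ry":0,"rz":-11},{"dx":-49,"dy":14,"dz":0,"rx":0,"ry":0,"rz":-16},{"dx":-66,"dy":18,"dz":0,"rx":0,"ry":0,"rz":-21}]}}

```text
clock: 18.5
tcp_pos: [0.5768, 0.2285, 0.1002]
orientation: [-1.033, -2.966, 0.0]
contact_force: [-0.5, 0.2, -2.2]
grip_width: 0.0553
gripper_force: 43.5
```

Request:
{"fn": "send_rows", "kwargs": {"deltas": [{"dx":-18,"dy":5,"dz":0,"rx":0,"ry":0,"rz":-5},{"dx":-36,"dy":10,"dz":0,"rx":0,"ry":0,"rz":-10},{"dx":-54,"dy":15,"dz":0,"rx":0,"ry":0,"rz":-15},{"dx":-71,"dy":20,"dz":0,"rx":0,"ry":0,"rz":-20},{"dx":-87,"dy":24,"dz":0,"rx":0,"ry":0,"rz":-25}]}}

```text
clock: 18.92
tcp_pos: [0.4892, 0.2528, 0.1003]
orientation: [-1.649, -2.673, 0.001]
contact_force: [0.1, 0.2, -2.1]
grip_width: 0.0553
gripper_force: 43.5
```

Request:
{"fn": "send_rows", "kwargs": {"deltas": [{"dx":-15,"dy":4,"dz":0,"rx":0,"ry":0,"rz":-5},{"dx":-29,"dy":8,"dz":0,"rx":0,"ry":0,"rz":-10},{"dx":-40,"dy":11,"dz":0,"rx":0,"ry":0,"rz":-14},{"dx":-47,"dy":13,"dz":0,"rx":0,"ry":0,"rz":-16.5},{"dx":-49,"dy":14,"dz":0,"rx":0,"ry":0,"rz":-17.2}]}}

```text
clock: 19.33
tcp_pos: [0.4399, 0.267, 0.1004]
orientation: [-2.025, -2.401, 0.001]
contact_force: [0.4, 0.3, -2.9]
grip_width: 0.0553
gripper_force: 43.4
```

Request:
{"fn": "send_rows", "kwargs": {"deltas": [{"dx":0,"dy":0,"dz":-5,"rx":0,"ry":0,"rz":0},{"dx":0,"dy":0,"dz":-15,"rx":0,"ry":0,"rz":0},{"dx":0,"dy":0,"dz":-27,"rx":0,"ry":0,"rz":0},{"dx":0,"dy":0,"dz":-36,"rx":0,"ry":0,"rz":0},{"dx":0,"dy":0,"dz":-40,"rx":0,"ry":0,"rz":0}]}}

```text
clock: 19.75
tcp_pos: [0.441, 0.2655, 0.058]
orientation: [-2.026, -2.4, 0.005]
contact_force: [0.3, -0.2, -2.4]
grip_width: 0.0551
gripper_force: 43.4
```

Run:
```python
from h import *
o=r.get_obs();print(o["tcp_pos"],np.degrees(2*np.arctan2(o["orientation"][1],o["orientation"][0])))
d=r.grab_frame("scene");cv2.imwrite("pics/s3.png",cv2.resize(d["frame"][130:250,330:490],(800,600)))
```

```text
[0.44102263 0.26554402 0.0579806 ] -260.3326139545473
```

View pics/s3.png

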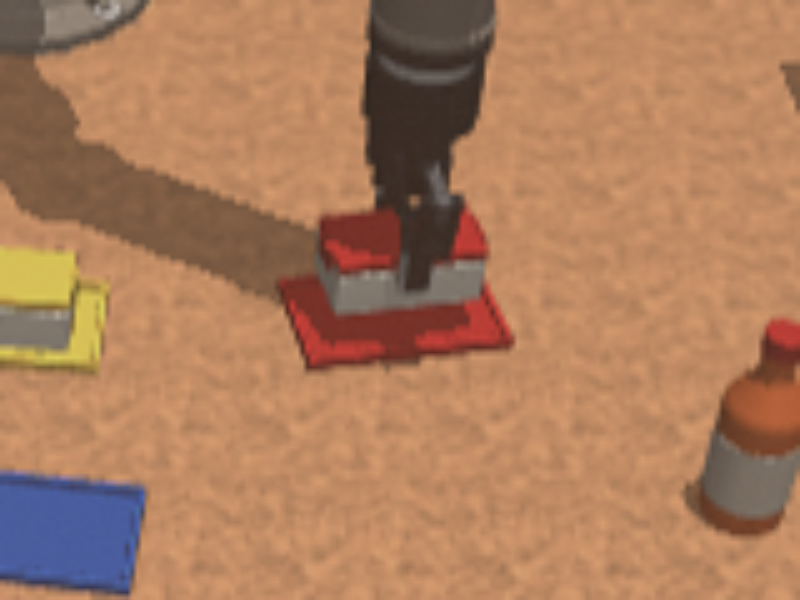

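Red hangs centred over its tray at (400,300). I'll lower it, let go and rise.

Request:
{"fn": "send_rows", "kwargs": {"deltas": [{"dx":0,"dy":0,"dz":-8,"rx":0,"ry":0,"rz":0},{"dx":0,"dy":0,"dz":-18,"rx":0,"ry":0,"rz":0},{"dx":0,"dy":0,"dz":-26,"rx":0,"ry":0,"rz":0},{"dx":0,"dy":0,"dz":-29,"rx":0,"ry":0,"rz":0},{"dx":0,"dy":0,"dz":-29.5,"rx":0,"ry":0,"rz":0}]}}

```text
clock: 20.22
tcp_pos: [0.4413, 0.2665, 0.0303]
orientation: [-2.025, -2.401, 0.002]
contact_force: [-0.5, 0.5, -3.1]
grip_width: 0.0552
gripper_force: 43.5
```

Request:
{"fn": "send_rows", "kwargs": {"deltas": [{"dx":0,"dy":0,"dz":-0.5,"rx":0,"ry":0,"rz":0},{"dx":0,"dy":0,"dz":-1,"rx":0,"ry":0,"rz":0},{"dx":0,"dy":0,"dz":-1.5,"rx":0,"ry":0,"rz":0},{"dx":0,"dy":0,"dz":-1.5,"rx":0,"ry":0,"rz":0}]}}

```text
clock: 20.55
tcp_pos: [0.4415, 0.2667, 0.0302]
orientation: [2.025, 2.401, -0.001]
contact_force: [-3.0, -3.4, 11.3]
grip_width: 0.0554
gripper_force: 45.0
```

Request:
{"fn": "send_rows", "kwargs": {"deltas": [{"dx":0,"dy":0,"dz":0,"rx":0,"ry":0,"rz":0},{"dx":0,"dy":0,"dz":0,"rx":0,"ry":0,"rz":0},{"dx":0,"dy":0,"dz":0,"rx":0,"ry":0,"rz":0},{"dx":0,"dy":0,"dz":0,"rx":0,"ry":0,"rz":0},{"dx":0,"dy":0,"dz":0,"rx":0,"ry":0,"rz":0}], "jaw": 85}}

```text
clock: 20.97
tcp_pos: [0.4419, 0.2667, 0.0293]
orientation: [-2.026, -2.401, -0.0]
contact_force: [0.0, -0.4, -0.5]
grip_width: 0.0849
gripper_force: 0.0
```

Request:
{"fn": "send_rows", "kwargs": {"deltas": [{"dx":0,"dy":0,"dz":8,"rx":0,"ry":0,"rz":0},{"dx":0,"dy":0,"dz":30,"rx":0,"ry":0,"rz":0},{"dx":0,"dy":0,"dz":60,"rx":0,"ry":0,"rz":0},{"dx":0,"dy":0,"dz":82,"rx":0,"ry":0,"rz":0},{"dx":0,"dy":0,"dz":91,"rx":0,"ry":0,"rz":0}]}}

```text
clock: 21.38
tcp_pos: [0.4429, 0.2679, 0.1237]
orientation: [2.025, 2.4, 0.007]
contact_force: [1.1, 0.6, 0.2]
grip_width: 0.0851
gripper_force: 0.0
```

Request:
{"fn": "send_rows", "kwargs": {"deltas": [{"dx":4,"dy":-11,"dz":0,"rx":0,"ry":0,"rz":-2},{"dx":12,"dy":-32,"dz":0,"rx":0,"ry":0,"rz":-6},{"dx":23,"dy":-60,"dz":0,"rx":0,"ry":0,"rz":-11},{"dx":34,"dy":-90,"dz":0,"rx":0,"ry":0,"rz":-16},{"dx":45,"dy":-120,"dz":0,"rx":0,"ry":0,"rz":-21}]}}

```text
clock: 21.8
tcp_pos: [0.4863, 0.144, 0.1191]
orientation: [-2.435, -1.984, 0.003]
contact_force: [-0.0, -0.5, -0.8]
grip_width: 0.0847
gripper_force: 0.0
```

Request:
{"fn": "send_rows", "kwargs": {"deltas": [{"dx":11,"dy":-30,"dz":0,"rx":0,"ry":0,"rz":-5},{"dx":23,"dy":-60,"dz":0,"rx":0,"ry":0,"rz":-10},{"dx":34,"dy":-90,"dz":0,"rx":0,"ry":0,"rz":-15},{"dx":45,"dy":-120,"dz":0,"rx":0,"ry":0,"rz":-20},{"dx":57,"dy":-150,"dz":0,"rx":0,"ry":0,"rz":-25}]}}

```text
clock: 22.22
tcp_pos: [0.5428, -0.0064, 0.1189]
orientation: [-2.808, -1.409, 0.004]
contact_force: [1.2, -0.4, -0.1]
grip_width: 0.085
gripper_force: 0.0
```

Request:
{"fn": "send_rows", "kwargs": {"deltas": [{"dx":11,"dy":-30,"dz":0,"rx":0,"ry":0,"rz":-5},{"dx":23,"dy":-60,"dz":0,"rx":0,"ry":0,"rz":-10},{"dx":34,"dy":-90,"dz":0,"rx":0,"ry":0,"rz":-15},{"dx":45,"dy":-120,"dz":0,"rx":0,"ry":0,"rz":-20},{"dx":55,"dy":-147,"dz":0,"rx":0,"ry":0,"rz":-25}]}}

```text
clock: 22.63
tcp_pos: [0.5976, -0.154, 0.1187]
orientation: [3.046, 0.766, -0.004]
contact_force: [0.4, -0.1, -0.4]
grip_width: 0.0847
gripper_force: 0.0
```

Request:
{"fn": "send_rows", "kwargs": {"deltas": [{"dx":10,"dy":-25,"dz":0,"rx":0,"ry":0,"rz":-5},{"dx":19,"dy":-48,"dz":0,"rx":0,"ry":0,"rz":-9},{"dx":26,"dy":-68,"dz":0,"rx":0,"ry":0,"rz":-12},{"dx":31,"dy":-82,"dz":0,"rx":0,"ry":0,"rz":-14.5},{"dx":33,"dy":-88,"dz":0,"rx":0,"ry":0,"rz":-15.1}]}}

```text
clock: 23.05
tcp_pos: [0.6307, -0.242, 0.1189]
orientation: [3.119, 0.362, -0.004]
contact_force: [0.3, -0.5, -0.1]
grip_width: 0.0851
gripper_force: 0.0
```

Request:
{"fn": "send_rows", "kwargs": {"deltas": [{"dx":0,"dy":0,"dz":-2,"rx":0,"ry":0,"rz":0},{"dx":0,"dy":0,"dz":-5,"rx":0,"ry":0,"rz":0},{"dx":0,"dy":0,"dz":-8,"rx":0,"ry":0,"rz":0},{"dx":0,"dy":0,"dz":-9.5,"rx":0,"ry":0,"rz":0}]}}

```text
clock: 23.38
tcp_pos: [0.6313, -0.2364, 0.11]
orientation: [-3.118, -0.375, 0.001]
contact_force: [-0.2, -0.1, 0.4]
grip_width: 0.0849
gripper_force: 0.0
```

Run:
```python
from h import *
o=r.get_obs();print(o["tcp_pos"],np.degrees(2*np.arctan2(o["orientation"][1],o["orientation"][0])))
d=r.grab_frame("wrist");cv2.imwrite("pics/w4.png",d["frame"])
t=r.grab_frame("top")
for c in("red","yellow","green"):
  for q in rects(t,c,.03,.07): print(*q)
```

```text
[ 0.63128136 -0.23641263  0.1100452 ] -346.2703364873934
red 583 [442.5 267.6] [111.9  57.2] 100.1 0.0496
yellow 570 [452.2  -7.2] [109.5  56.8] 83.5 0.0496
green 168 [ 448.4 -242.9] [55.1 35.4] 0.0 0.0493
```

View pics/w4.png

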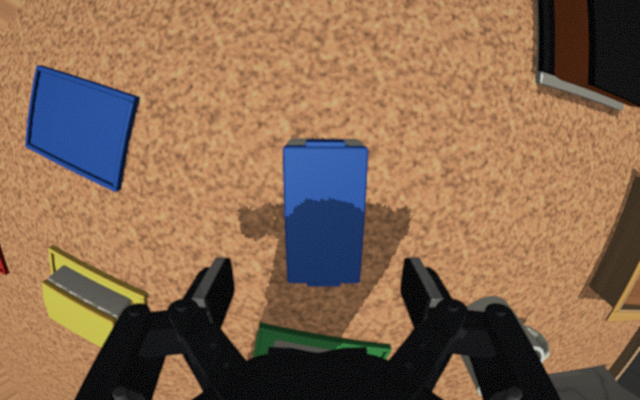

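The blue tub at (325,215) is a few mm to the right of the fingers' middle, so I'll shift 2 mm toward -y on the way down. The other three lie flat, centred and aligned in their trays.

Request:
{"fn": "send_rows", "kwargs": {"deltas": [{"dx":0,"dy":-1,"dz":-18,"rx":0,"ry":0,"rz":0},{"dx":0,"dy":-2,"dz":-40,"rx":0,"ry":0,"rz":0},{"dx":0,"dy":-2,"dz":-60,"rx":0,"ry":0,"rz":0},{"dx":0,"dy":-2,"dz":-75,"rx":0,"ry":0,"rz":0},{"dx":0,"dy":-2,"dz":-81,"rx":0,"ry":0,"rz":0}]}}

```text
clock: 23.9
tcp_pos: [0.6303, -0.2394, 0.0274]
orientation: [-3.118, -0.373, 0.005]
contact_force: [-0.3, 1.0, -0.6]
grip_width: 0.085
gripper_force: 0.0
```

Request:
{"fn": "send_rows", "kwargs": {"deltas": [{"dx":0,"dy":0,"dz":-3,"rx":0,"ry":0,"rz":0},{"dx":0,"dy":0,"dz":-4.5,"rx":0,"ry":0,"rz":0},{"dx":0,"dy":0,"dz":-4.5,"rx":0,"ry":0,"rz":0}]}}

```text
clock: 24.15
tcp_pos: [0.6323, -0.2404, 0.026]
orientation: [3.119, 0.372, 0.002]
contact_force: [-0.0, 0.0, -0.7]
grip_width: 0.0853
gripper_force: 0.0
```

Request:
{"fn": "send_rows", "kwargs": {"deltas": [{"dx":0,"dy":0,"dz":0,"rx":0,"ry":0,"rz":0},{"dx":0,"dy":0,"dz":0,"rx":0,"ry":0,"rz":0},{"dx":0,"dy":0,"dz":0,"rx":0,"ry":0,"rz":0},{"dx":0,"dy":0,"dz":0,"rx":0,"ry":0,"rz":0},{"dx":0,"dy":0,"dz":0,"rx":0,"ry":0,"rz":0}], "jaw": 40}}

```text
clock: 24.57
tcp_pos: [0.6324, -0.2406, 0.0264]
orientation: [3.119, 0.371, 0.002]
contact_force: [-1.3, -0.3, 6.1]
grip_width: 0.0555
gripper_force: 44.0
```

Request:
{"fn": "send_rows", "kwargs": {"deltas": [{"dx":0,"dy":0,"dz":0,"rx":0,"ry":0,"rz":0},{"dx":0,"dy":0,"dz":0,"rx":0,"ry":0,"rz":0},{"dx":0,"dy":0,"dz":0,"rx":0,"ry":0,"rz":0},{"dx":0,"dy":0,"dz":0,"rx":0,"ry":0,"rz":0},{"dx":0,"dy":0,"dz":0,"rx":0,"ry":0,"rz":0}]}}

```text
clock: 24.98
tcp_pos: [0.6324, -0.2406, 0.0264]
orientation: [3.119, 0.371, 0.002]
contact_force: [-0.7, 0.2, 6.5]
grip_width: 0.0555
gripper_force: 44.1
```

Request:
{"fn": "send_rows", "kwargs": {"deltas": [{"dx":0,"dy":0,"dz":5,"rx":0,"ry":0,"rz":0},{"dx":0,"dy":0,"dz":20,"rx":0,"ry":0,"rz":0},{"dx":0,"dy":0,"dz":45,"rx":0,"ry":0,"rz":0},{"dx":0,"dy":0,"dz":66,"rx":0,"ry":0,"rz":0},{"dx":0,"dy":0,"dz":75,"rx":0,"ry":0,"rz":0}]}}

```text
clock: 25.4
tcp_pos: [0.6333, -0.2409, 0.1042]
orientation: [3.118, 0.371, 0.006]
contact_force: [1.5, 0.6, -1.4]
grip_width: 0.0551
gripper_force: 43.3
```

Request:
{"fn": "send_rows", "kwargs": {"deltas": [{"dx":1,"dy":8,"dz":0,"rx":0,"ry":0,"rz":2},{"dx":2,"dy":22,"dz":0,"rx":0,"ry":0,"rz":6},{"dx":4,"dy":42,"dz":0,"rx":0,"ry":0,"rz":11},{"dx":5,"dy":62,"dz":0,"rx":0,"ry":0,"rz":17},{"dx":7,"dy":82,"dz":0,"rx":0,"ry":0,"rz":23}]}}

```text
clock: 25.82
tcp_pos: [0.6375, -0.1566, 0.0989]
orientation: [-2.978, -0.996, 0.003]
contact_force: [0.6, -0.2, -1.9]
grip_width: 0.0552
gripper_force: 43.2
```

Request:
{"fn": "send_rows", "kwargs": {"deltas": [{"dx":2,"dy":22,"dz":0,"rx":0,"ry":0,"rz":6},{"dx":4,"dy":44,"dz":0,"rx":0,"ry":0,"rz":12},{"dx":6,"dy":66,"dz":0,"rx":0,"ry":0,"rz":18},{"dx":8,"dy":87,"dz":0,"rx":0,"ry":0,"rz":24},{"dx":10,"dy":107,"dz":0,"rx":0,"ry":0,"rz":29}]}}

```text
clock: 26.23
tcp_pos: [0.6476, -0.0491, 0.099]
orientation: [-2.633, -1.711, 0.002]
contact_force: [-0.2, 0.6, -2.2]
grip_width: 0.0556
gripper_force: 43.2
```

Request:
{"fn": "send_rows", "kwargs": {"deltas": [{"dx":2,"dy":19,"dz":0,"rx":0,"ry":0,"rz":5},{"dx":3,"dy":36,"dz":0,"rx":0,"ry":0,"rz":10},{"dx":4,"dy":49,"dz":0,"rx":0,"ry":0,"rz":14},{"dx":5,"dy":58,"dz":0,"rx":0,"ry":0,"rz":15.9},{"dx":5,"dy":62,"dz":0,"rx":0,"ry":0,"rz":15.9}]}}

```text
clock: 26.65
tcp_pos: [0.6529, 0.0131, 0.0994]
orientation: [-2.375, -2.054, 0.0]
contact_force: [-0.8, 0.0, -1.7]
grip_width: 0.0553
gripper_force: 43.2
```

Request:
{"fn": "send_rows", "kwargs": {"deltas": [{"dx":0,"dy":0,"dz":-5,"rx":0,"ry":0,"rz":0},{"dx":0,"dy":0,"dz":-15,"rx":0,"ry":0,"rz":0},{"dx":0,"dy":0,"dz":-27,"rx":0,"ry":0,"rz":0},{"dx":0,"dy":0,"dz":-36,"rx":0,"ry":0,"rz":0},{"dx":0,"dy":0,"dz":-40,"rx":0,"ry":0,"rz":0}]}}

```text
clock: 27.07
tcp_pos: [0.6522, 0.0093, 0.0576]
orientation: [-2.38, -2.048, 0.005]
contact_force: [0.2, 1.3, -2.1]
grip_width: 0.0553
gripper_force: 43.2
```

Run:
```python
from h import *
o=r.get_obs();print(o["tcp_pos"],np.degrees(2*np.arctan2(o["orientation"][1],o["orientation"][0])))
d=r.grab_frame("scene");cv2.imwrite("pics/s4.png",cv2.resize(d["frame"][150:270,255:415],(800,600)))
```

```text
[0.65218124 0.00934257 0.05756357] -278.5996853511561
```

View pics/s4.png

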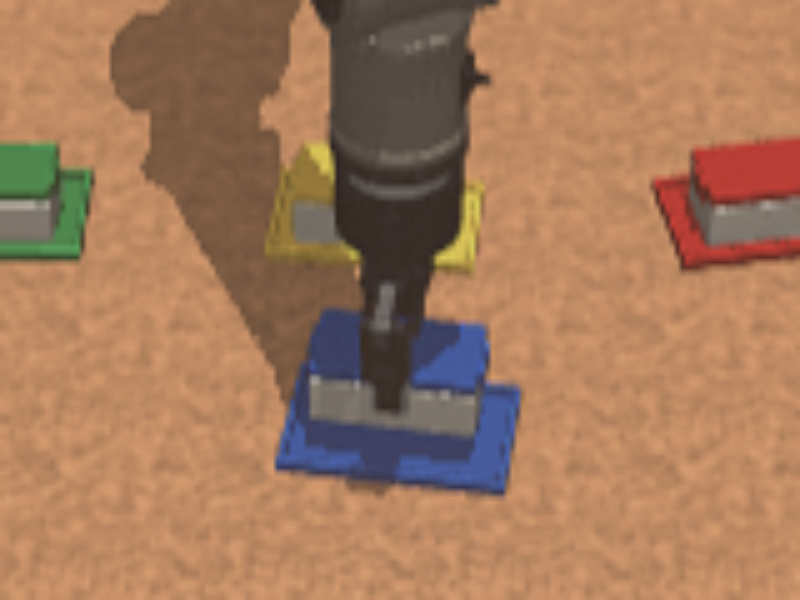

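Blue is centred over its tray at (395,400). I'll lower it, let go and rise.

Request:
{"fn": "send_rows", "kwargs": {"deltas": [{"dx":0,"dy":0,"dz":-8,"rx":0,"ry":0,"rz":0},{"dx":0,"dy":0,"dz":-18,"rx":0,"ry":0,"rz":0},{"dx":0,"dy":0,"dz":-26,"rx":0,"ry":0,"rz":0},{"dx":0,"dy":0,"dz":-29,"rx":0,"ry":0,"rz":0},{"dx":0,"dy":0,"dz":-29.5,"rx":0,"ry":0,"rz":0}]}}

```text
clock: 27.53
tcp_pos: [0.6534, 0.0106, 0.0304]
orientation: [-2.38, -2.05, 0.001]
contact_force: [0.3, 0.8, -0.5]
grip_width: 0.0555
gripper_force: 43.3
```

Request:
{"fn": "send_rows", "kwargs": {"deltas": [{"dx":0,"dy":0,"dz":-0.5,"rx":0,"ry":0,"rz":0},{"dx":0,"dy":0,"dz":-1,"rx":0,"ry":0,"rz":0},{"dx":0,"dy":0,"dz":-1.5,"rx":0,"ry":0,"rz":0},{"dx":0,"dy":0,"dz":-1.5,"rx":0,"ry":0,"rz":0}]}}

```text
clock: 27.87
tcp_pos: [0.6535, 0.0106, 0.0304]
orientation: [2.38, 2.05, -0.001]
contact_force: [-4.2, -2.1, 7.2]
grip_width: 0.0553
gripper_force: 44.5
```

Request:
{"fn": "send_rows", "kwargs": {"deltas": [{"dx":0,"dy":0,"dz":0,"rx":0,"ry":0,"rz":0},{"dx":0,"dy":0,"dz":0,"rx":0,"ry":0,"rz":0},{"dx":0,"dy":0,"dz":0,"rx":0,"ry":0,"rz":0},{"dx":0,"dy":0,"dz":0,"rx":0,"ry":0,"rz":0},{"dx":0,"dy":0,"dz":0,"rx":0,"ry":0,"rz":0}], "jaw": 85}}

```text
clock: 28.28
tcp_pos: [0.6538, 0.0107, 0.0292]
orientation: [2.38, 2.05, 0.0]
contact_force: [0.1, -0.2, -0.4]
grip_width: 0.085
gripper_force: 0.0
```

Request:
{"fn": "send_rows", "kwargs": {"deltas": [{"dx":0,"dy":0,"dz":8,"rx":0,"ry":0,"rz":0},{"dx":0,"dy":0,"dz":30,"rx":0,"ry":0,"rz":0},{"dx":0,"dy":0,"dz":60,"rx":0,"ry":0,"rz":0},{"dx":0,"dy":0,"dz":92,"rx":0,"ry":0,"rz":0},{"dx":0,"dy":0,"dz":122,"rx":0,"ry":0,"rz":0}]}}

```text
clock: 28.7
tcp_pos: [0.6537, 0.0108, 0.1533]
orientation: [-2.38, -2.051, -0.001]
contact_force: [0.6, 0.1, 0.4]
grip_width: 0.085
gripper_force: 0.0
```

Request:
{"fn": "send_rows", "kwargs": {"deltas": [{"dx":0,"dy":-20,"dz":10,"rx":0,"ry":0,"rz":0},{"dx":0,"dy":-50,"dz":12,"rx":0,"ry":0,"rz":0},{"dx":0,"dy":-85,"dz":12,"rx":0,"ry":0,"rz":0},{"dx":0,"dy":-115,"dz":12,"rx":0,"ry":0,"rz":0},{"dx":0,"dy":-140,"dz":12,"rx":0,"ry":0,"rz":0}]}}

```text
clock: 29.12
tcp_pos: [0.6535, -0.1326, 0.1641]
orientation: [2.381, 2.047, -0.001]
contact_force: [0.1, -0.6, 0.5]
grip_width: 0.085
gripper_force: 0.0
```

Request:
{"fn": "send_rows", "kwargs": {"deltas": [{"dx":0,"dy":-12,"dz":0,"rx":0,"ry":0,"rz":0},{"dx":0,"dy":-18,"dz":0,"rx":0,"ry":0,"rz":0},{"dx":0,"dy":-20,"dz":0,"rx":0,"ry":0,"rz":0},{"dx":0,"dy":-20,"dz":0,"rx":0,"ry":0,"rz":0},{"dx":0,"dy":-20,"dz":0,"rx":0,"ry":0,"rz":0}]}}

```text
clock: 29.53
tcp_pos: [0.654, -0.1468, 0.1635]
orientation: [-2.377, -2.053, -0.002]
contact_force: [0.7, 1.0, 0.2]
grip_width: 0.0853
gripper_force: 0.0
```

Run:
```python
from h import *
t=r.grab_frame("top");cv2.imwrite("pics/t2.png",t["frame"])
for c in H:
  for q in rects(t,c,.03,.065): print(*q)
```

```text
red 579 [442.5 267.6] [111.8  57.2] 100.1 0.0497
yellow 571 [451.8  -7.2] [109.4  56.7] 84.4 0.0494
blue 536 [654.5  13.4] [109.1  56.7] 81.8 0.0498
```

View pics/t2.png

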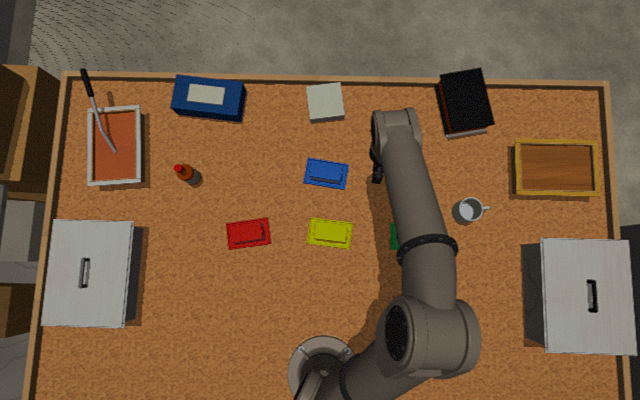

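Red (248,234), yellow (330,233) and blue (326,174) sit in their own trays. Green was measured flat and centred in its tray earlier and is now hidden under the arm. The bottle and mug have not moved.

```bash
python3 -c "
from bench import r
print(r.hand_in())"
```

```text
the job is handed in; nothing more can be done
None
```

All four tubs are flat and lengthwise in the trays matching their lids, the bottle and mug were not moved, and the job was handed in after about 30 s on the robot's clock.

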